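# Tip the tube cooling block onto the drip rack to drain

### The job

First clear the brown bottle off the drip rack and stand it upright on the bare worktop, off the rack. Then slide the upright white cooling block square up against the rack's front edge, centred between the side rails, let it stand there a moment, and push it near its top so that it pivots over that edge and comes to lie on its side on the rack between the rails, wells facing away from the edge. Do not lift the block, do not knock the bottle over, and leave the flask, beaker and pen cup where they are.

Things in the scene. Friction and masses are not known exactly. Their poses are not given: they have to be found in the camera images.
- drip_rack: Fixed drip rack. Origin on the worktop at the middle of its aluminium front edge; x from that edge over the deck (roughly to the robot's left), y along the edge, z up. Deck x 0 to 165, y -82 to 82 mm, flat top 20 mm high: its edge is a 20 mm step. Side rails from x 12 mm on, 32 mm high, 144 mm clear between them. Worktop left of it (world x 0.38-0.68, y to 0.5 m) is bare but for listed things.
- block_mid (a point): Centre of the closed white plastic cooling block: 92 (x) by 110 (y) by 105 mm (z), 0.4-0.85 kg, mass centre at its middle, dry flat underside, too wide to grip: push it. It starts upright on the worktop, about 40-110 mm short of the rack's edge, 0-60 mm off the rack's middle line to its +y (the robot's side), up to 25 degrees askew; x axis roughly along the rack's x, z out of the wells.
- block_top (a point): Centre of the block's aluminium well plate with twelve dark wells: the face that is on top at the start, 52 mm from the block's centre along its z. Finger pads cling to the block's smooth faces: when tipping, move forward and upward along the arc that the pushed spot makes about the rack's edge, or it jams.
- bottle_mid (a point): Point half-way up the loose brown bottle with black cap on the rack's deck: 125 mm tall, 0.22 kg, round body 54 mm in diameter, then a shoulder narrowing to the round cap, 35 mm in diameter, which is the top 22 mm and is easily gripped from above; z up.
- flask_mid (a point): Bystander, loose: round glass flask with cork, 66 mm diameter, 149 mm tall; point half-way up.
- beaker_mid (a point): Bystander, loose: glass beaker, 92 mm diameter over the spout, 111 mm tall; point half-way up.
- pen_cup_mid (a point): Bystander, loose: steel tumbler with pens, 60 mm diameter, 145 mm tall; point half-way up. Flask, beaker and pen cup swap places: beside the deck on the side away from the robot, behind the block's start, or beyond the deck's far end.

How it is judged:
On the way, in this order (a step that is already met when the one before it is completed fails the run):
1. the bottle stands upright on the worktop, off the rack, released (height (world z) of bottle_mid below 0.07 m and angle between bottle_mid's own z axis and vertical below 0.1 rad and contact force between the fingers and bottle below 0.1 N), for 0.2 s.
2. the block stands upright and square against the rack's front edge, centred between the rails (angle between block_mid's own z axis and vertical below 0.08 rad and x of block_mid in the frame of drip_rack between -0.054 and 0 m and y of block_mid in the frame of drip_rack between -0.02 and 0.02 m and angle between the y axis of block_mid and the y axis of drip_rack, either way round below 0.12 rad), for 0.2 s.
3. the block pivots over the edge, bearing on the rack (angle between block_mid's own z axis and vertical between 0.25 and 1.3 rad and x of block_mid in the frame of drip_rack below 0.06 m and contact force between cool_block and drip_rack above 0.3 N), for 0.1 s.
At the end, for the whole second after the job is handed in: The block lies still on its side flat on the deck between the rails, wells away from the front edge (wells 60 to 175 mm past it), within 22 mm of the middle line and square within 0.15 rad; the bottle stands upright and still on the worktop (angle between the z axis of block_mid and the x axis of drip_rack, either way round below 0.15 rad and angle between the x axis of block_mid and the z axis of drip_rack, either way round below 0.08 rad and x of block_top in the frame of drip_rack between 0.06 and 0.175 m and y of block_mid in the frame of drip_rack between -0.022 and 0.022 m and height (world z) of block_mid between 0.061 and 0.071 m and linear speed of each of cool_block, bottle below 0.02 m/s and height (world z) of bottle_mid below 0.07 m and angle between bottle_mid's own z axis and vertical below 0.1 rad); the robot touches nothing.
It fails at once if the block is lifted (height (world z) of block_mid above 0.105 m).
It fails at once if the bottle is knocked over (angle between bottle_mid's own z axis and vertical above 0.7 rad).
It fails at once if a bystander is shifted by more than 25 mm or knocked over (distance of any of flask_mid, beaker_mid, pen_cup_mid from where it was at the start of the episode above 0.025 m).
It also fails if it takes over 72 s, if anything falls off the work surface, if the arm or the gripper's body presses on something with over 40 N, if the wrist force passes 120 N, or if a joint passes its speed limit or range.

### The arm

A 6-joint arm with a two-finger parallel gripper is mounted at the origin on a cart in front of the work surface, level with it; the furniture and walls round the work are solid. World frame = base frame: x ahead of the robot, y to its left, z up, the work surface at z = 0. Lengths are in m, angles in rad, forces in N, time in s.
With the tool pointing down it reaches from about 0.3 to 0.875 m from the base axis. Payload 6.4 kg.
Tool frame: the origin (TCP) lies at the very end of the fingers, on their centre line; the grasp point (between the pads) lies 19 mm behind it; y points along the fingers, x is the direction in which the jaws open and shut, and the axes are right-handed (so a half turn about y gives the same grasp; the last joint's range is limited). The gripper opens to 88 mm and grips with 3 to 60 N. Pads are 18 mm wide; open, the fingers measure 123 mm over their backs; the gripper's body (75 mm by 187 mm) begins 45 mm behind the grasp point.
Start: joints at [1.032, 0.181, 1.607, -0, 1.354, -0.206], TCP at [0.188, 0.543, 0.239] pointing down, gripper open.
Joint ranges: [-2.99, 2.99], [-0.89, 2.07], [0.3, 2.58], [-1.14, 4.28], [0, 2.63], [-3.12, 3.12]. Speed limits (rad/s): [2.57, 2.57, 3.01, 3.14, 3.14, 3.14].

### API

Orientations are given as a unit quaternion [x, y, z, w].
In Python, from station import r, capture, camera_params gives the robot as it stands. The module is installed in compiled form; this text tells all that it offers.
- The arm moves only by the tool carry_out, never from a script. Its argument "targets" is a list that holds one entry, the list of rows, each a list of 7 numbers: the closure, from 0 (fully open) to 1 (shut), then the shift along the tool's x, y, z in mm, then the turn, a rotation vector about the tool's x, y, z in rad. In form: [[[claw, tx, ty, tz, rx, ry, rz], ...]]. A call has 1 to 20 rows; each row is the pose to reach, as a shift and turn from the pose measured when the call began, along the tool's axes at that moment; what a row does not reach only later rows make up. A row lasts 1/12 s, in which the tool goes at most 41.7 mm and 7.16 degrees, less where a joint would pass 70% of its speed; a pose out of reach is approached as far as the arm can. A call with a gripper value outside its range is refused whole. The fingers move at their own pace and stop on an object; the grip force is fixed at half the most. Time passes only in rows, so rows that repeat a pose let the fingers close. It gives the time, the measured TCP pose, the force and the opening at its end, in the units of the state.
- r.get_state(): the state, without advancing time (a new reading comes with each control period).
- capture(name): name is "scene" or "top" or "wrist"; returns (picture, depth): 384x512x3 uint8, red, green, blue; 384x512 float32, m along the optical axis (not along the pixel's ray), 0 where there is no reading.
- camera_params(name): a dict with "fx", "fy", "cx", "cy" (pixels), "k1" (the pictures are not rectified: a ray, as slopes to the right and down, at radius r is drawn at 1 + k1 r^2 times it, then the intrinsics apply), "origin" and "orientation" of the camera in the world. Camera axes: x right, y down, z forward; pixel columns grow to the right and rows downward; lengths in m; the calibration is good to about 2 mm. A picture is of the moment at which its call begins: read the wrist's pose just before it. camera_params takes no time and is no camera call; for the wrist camera it gives the pose at the moment of the call.
- r.job_done(): hands the job in, once; it reports no verdict.
The state is a dict: "time_s": time; "q": joint angles; "joint_vel": joint speeds; "joint_efforts": joint torques, N m; "eef_pos": TCP position; "tcp_rot": TCP orientation; "force": force on the tool from outside, world axes, zero at the start; "wrist_torque": the same for the moment, N m; "width": finger opening in m.
Only numpy, scipy, OpenCV 4.12 (cv2) and the standard library are available. Lean on these libraries where they do the work, as an engineer would, in place of code of your own. Each camera call takes 0.05 s, during which the arm holds its last target.

## Working session

There is one attempt and no reset: what is moved stays moved. The work goes in short steps, Python scripts to look and compute and a tool call to move; the robot and the scene stay as the last step left them, time stands still between calls to the robot, and variables do not carry over. Pictures are saved under pics/ and viewed, and the job is handed in when it is done.

Besides the shell and the picture viewer there is one more tool, called after "Emit:" in YAML: its name, and indented under it one key for each argument. carry_out: Moves the arm, as the interface text tells. Its arguments: {"type":"object","properties":{"targets":{"type":"array","items":{"type":"array","items":{"type":"array","items":{"type":"number"}}}}},"required":["targets"]}

```bash
mkdir -p pics; ls; cat > h.py <<'E'
import numpy as np, cv2
from scipy.spatial.transform import Rotation as R
from station import r, capture, camera_params
def cap(name,fn):
    p=camera_params(name); im,d=capture(name); cv2.imwrite('pics/'+fn+'.png',cv2.cvtColor(im,cv2.COLOR_RGB2BGR)); np.savez('pics/'+fn+'.npz',im=im,d=d,**{k:np.array(v) for k,v in p.items()}); return p,im,d
def load(fn): 
    z=np.load('pics/'+fn+'.npz'); return z,z['im'],z['d']
def rays(p,uv):
    uv=np.asarray(uv,float).reshape(-1,1,2)
    K=np.array([[p['fx'],0,p['cx']],[0,p['fy'],p['cy']],[0,0,1]],float)
    n=cv2.undistortPoints(uv,K,np.array([float(p['k1']),0,0,0]))[:,0]
    o=np.array(p['orientation']); 
    M=R.from_quat(o).as_matrix() if o.size==4 else o.reshape(3,3)
    return np.array(p['origin']),np.c_[n,np.ones(len(n))]@M.T
def plane(p,uv,z):
    o,d=rays(p,uv); return o+d*((z-o[2])/d[:,2])[:,None]
def depthpt(p,uv,dd):
    o,d=rays(p,uv); return o+d*np.asarray(dd)[:,None]
E
python3 - <<'E'
from h import *
print(r.get_state())
for n in ['scene','top','wrist']:
    p,im,d=cap(n,n+'0'); print(n,p)
E
```

```text
pics
{'time_s': 0.0, 'q': array([ 1.03170139e+00,  1.81532062e-01,  1.60797461e+00, -2.84928699e-05,
        1.35378351e+00, -2.06308485e-01]), 'joint_vel': array([-1.07931829e-03,  7.18358336e-04, -4.91243145e-04, -7.99639172e-05,
        5.74479015e-05, -8.08133637e-04]), 'joint_efforts': array([-3.80475813e-04, -4.33855677e+01, -3.41859305e+01,  7.02542625e-02,
        3.83091148e-02, -9.38577182e-05]), 'eef_pos': array([0.18756382, 0.54299893, 0.23783132]), 'tcp_rot': array([ 0.57615577,  0.40973683, -0.4108285 , -0.57565632]), 'force': array([ 0.24323092, -0.11571119, -0.30607663]), 'wrist_torque': array([-0.02786979,  0.00955508,  0.00888419]), 'width': 0.08795127165431074}
scene {'fx': 376.836922770239, 'fy': 376.836922770239, 'cx': 255.99772930035508, 'cy': 190.92003830289775, 'k1': 0.040903943974651746, 'origin': array([ 0.01374668, -0.57763441,  0.96915039]), 'orientation': array([ 0.85188228, -0.38778607,  0.14586751, -0.32037668])}
top {'fx': 413.84104777031166, 'fy': 413.84104777031166, 'cx': 249.90534087868005, 'cy': 188.84945270137874, 'k1': 0.03277281804005469, 'origin': array([ 0.26875115, -0.07235537,  1.45905249]), 'orientation': array([ 0.71961032, -0.68602915,  0.07611578, -0.07570588])}
wrist {'fx': 312.0521343234831, 'fy': 312.0521343234831, 'cx': 254.72281988481055, 'cy': 188.95547531919763, 'k1': 0.018083273819410103, 'origin': array([0.12308444, 0.56497822, 0.38472409]), 'orientation': array([0.8071353 , 0.57466031, 0.07828624, 0.110315  ])}
```

View pics/scene0.png

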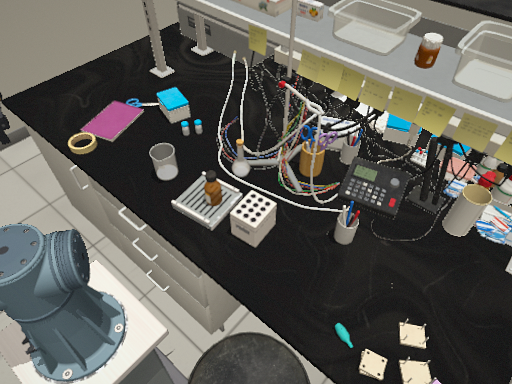

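View pics/top0.png

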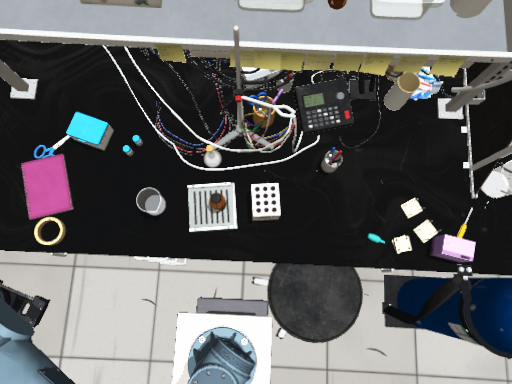

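View pics/wrist0.png

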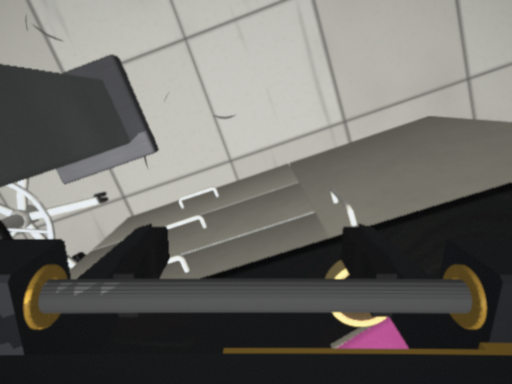

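The top view shows the rack at (188–237, 183–231) with the bottle on it at (218,202). The block is at (251–281, 183–221), the beaker at (151,201), the flask at (213,158) and the pen cup at (332,160). I'll enlarge this area.

```bash
python3 - <<'E'
import cv2
im=cv2.imread('pics/top0.png')[135:250,130:350]; cv2.imwrite('pics/top0z.png',cv2.resize(im,None,fx=3.6,fy=3.6,interpolation=cv2.INTER_CUBIC))
im=cv2.imread('pics/scene0.png')[125:255,140:300]; cv2.imwrite('pics/scene0z.png',cv2.resize(im,None,fx=4.5,fy=4.5,interpolation=cv2.INTER_CUBIC))
E
```

```text
(no output)
```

View pics/top0z.png

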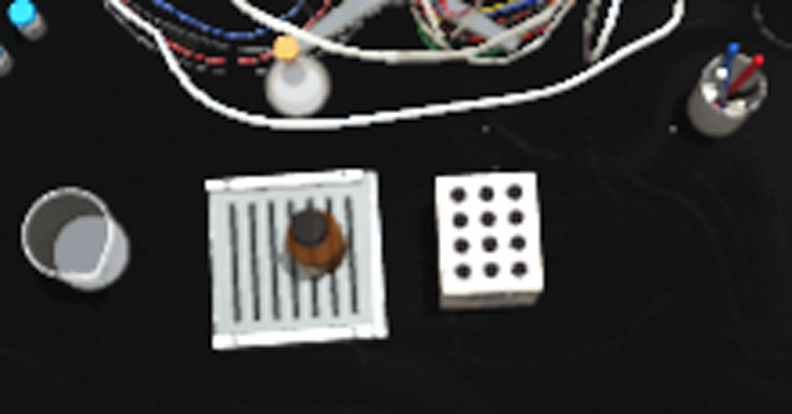

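View pics/scene0z.png

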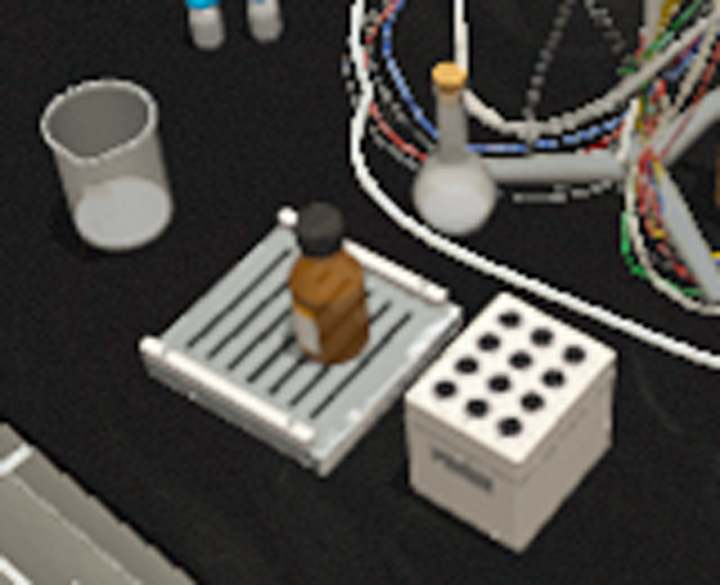

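```bash
cat > m.py <<'E'
from h import *
def cloud(fn,box):
    p,im,d=load(fn); u0,v0,u1,v1=box
    vv,uu=np.mgrid[v0:v1,u0:u1]; uv=np.c_[uu.ravel(),vv.ravel()].astype(float); dd=d[vv,uu].ravel()
    P=depthpt(p,uv,dd); P[dd==0]=np.nan
    return P.reshape(v1-v0,u1-u0,3),im[v0:v1,u0:u1],p
E
python3 - <<'E'
from m import *
for fn,box,zo in [('top0',(130,135,350,250),0)]:
    P,im,p=cloud(fn,box); z=P[...,2]; zt=np.nanmedian(z[100:,100:]); print('table z',zt)
    def rect(mask,zz,name):
        n,l,s,c=cv2.connectedComponentsWithStats(mask.astype(np.uint8)); k=1+np.argmax(s[1:,4]); m=(l==k)
        cs,_=cv2.findContours(m.astype(np.uint8),cv2.RETR_EXTERNAL,cv2.CHAIN_APPROX_NONE)
        q=cs[0][:,0].astype(float)+[box[0],box[1]]
        W=plane(p,q,zz)[:,:2].astype(np.float32)*1000
        rr=cv2.minAreaRect(W); print(name,rr,'\n',np.round(cv2.boxPoints(rr)),np.nanmedian(z[m]))
        return m
    sat=im.max(2).astype(int)-im.min(2); br=im.max(2)
    xs=np.arange(box[0],box[2])[None,:]+0*z
    rect((xs>245)&(xs<300)&(abs(z-0.105)<0.012)&(br>60),0.105,'block top')
    rect((xs>180)&(xs<243)&(br>90)&(z<0.04)&(np.arange(box[1],box[3])[:,None]>176),0.02,'rack')
    rk=(xs>180)&(xs<243)
    for n,m in [('beaker',(xs<175)&(z>0.09)),('flask',(xs>195)&(xs<230)&(z>0.03)&(P[...,1]<99)&(np.arange(box[1],box[3])[:,None]<170)),('cup',(xs>315)&(z>0.12)),('bottlecap',(xs>195)&(xs<235)&(z>0.12)&(br<90)&(np.arange(box[1],box[3])[:,None]>180))]:
        print(n,m.sum(),np.round(np.nanmean(P[m],0),4),np.round(np.nanmin(P[m],0),3),np.round(np.nanmax(P[m],0),3))
E
```

```text
table z 0.0014036354733309997
block top ((532.3553466796875, -117.50123596191406), (111.5562973022461, 91.93876647949219), 5.5111083984375) 
 [[ 472.  -77.]
 [ 481. -169.]
 [ 592. -158.]
 [ 583.  -66.]] 0.10691203533666793
rack ((514.8840942382812, 65.4819564819336), (168.90447998046875, 168.56649780273438), 6.882647514343262) 
 [[421. 139.]
 [441. -28.]
 [609.  -8.]
 [589. 159.]] 0.02212833170669737
beaker 152 [0.5158 0.2742 0.1063] [0.472 0.228 0.091] [0.554 0.309 0.116]
flask 405 [0.6987 0.0693 0.0697] [0.656 0.01  0.03 ] [0.776 0.137 0.155]
cup 33 [ 0.6941 -0.347   0.1332] [ 0.674 -0.367  0.12 ] [ 0.712 -0.326  0.148]
bottlecap 91 [0.5205 0.0445 0.1438] [0.507 0.029 0.126] [0.539 0.061 0.153]
```

```bash
cat >> h.py <<'E'
def goal(pos,Rt):
    s=r.get_state(); R0=R.from_quat(s['tcp_rot']); p0=s['eef_pos']
    t=R0.inv().apply(np.array(pos)-p0)*1000; w=(R0.inv()*Rt).as_rotvec()
    print('t mm',np.round(t,1),'rot',np.round(w,3),'|t|',np.linalg.norm(t).round(1),'rows~',max(np.linalg.norm(t)/41.7,np.degrees(np.linalg.norm(w))/7.16).round(1))
def tool(jawdeg,tilt=0,):
    "jaw x along world azimuth jawdeg, fingers down; then tilt about tool x by tilt deg"
    a=np.radians(jawdeg); x=np.array([np.cos(a),np.sin(a),0]); y=np.array([0,0,-1.]); z=np.cross(x,y)
    return R.from_matrix(np.c_[x,y,z])*R.from_rotvec([np.radians(tilt),0,0])
E
python3 - <<'E'
from m import *
s=r.get_state(); print(R.from_quat(s['tcp_rot']).as_matrix().round(2))
# scene camera checks
p,im,d=load('scene0')
def cr(a): return [[140+x/4.5-.4,125+y/4.5-.4] for x,y in a]
print('rack front corners z.02',plane(p,cr([(462,310),(322,465)]),0.02).round(4))
print('cap top ctr',plane(p,cr([(321,217)]),0.145).round(4), 'block top corners',plane(p,cr([(503,293),(616,352),(520,462),(407,396)]),0.105).round(4))
p,im,d=load('top0')
def ct(a): return [[130+x/3.6-.4,135+y/3.6-.4] for x,y in a]
print('top: front corners',plane(p,ct([(378,172),(387,337)]),0.02).round(4),'cap',plane(p,ct([(309,225)]),0.145).round(4))
print('deck beg',plane(p,ct([(207,182),(213,346)]),0.03).round(4))
E
```

```text
[[ 0.33 -0.   -0.95]
 [ 0.95 -0.    0.33]
 [-0.   -1.    0.  ]]
rack front corners z.02 [[ 0.6023 -0.0046  0.02  ]
 [ 0.4359 -0.027   0.02  ]]
cap top ctr [[0.5236 0.0475 0.145 ]] block top corners [[ 0.5792 -0.0666  0.105 ]
 [ 0.5893 -0.1572  0.105 ]
 [ 0.4808 -0.1679  0.105 ]
 [ 0.4722 -0.0786  0.105 ]]
top: front corners [[ 0.6041 -0.01    0.02  ]
 [ 0.4407 -0.0277  0.02  ]] cap [[0.5231 0.0438 0.145 ]]
deck beg [[0.5835 0.1567 0.03  ]
 [0.423  0.1381 0.03  ]]
```

```bash
python3 - <<'E'
from h import *
goal([0.523,0.045,0.24],tool(7)); goal([0.37,0.37,0.24],tool(40))
E
```

```text
t mm [-361.2   -1.7 -479.7] rot [ 0.000e+00  1.116e+00 -1.000e-03] |t| 600.5 rows~ 14.4
t mm [-104.    -1.9 -228.9] rot [ 0.     0.54  -0.001] |t| 251.4 rows~ 6.0
```

Emit:
carry_out:
  targets:
    - [[0,-104,0,-229,0,0.54,0],[0,-104,0,-229,0,0.54,0],[0,-104,0,-229,0,0.54,0],[0,-104,0,-229,0,0.54,0],[0,-104,0,-229,0,0.54,0],[0,-104,0,-229,0,0.54,0],[0,-361,0,-480,0,1.116,0],[0,-361,0,-480,0,1.116,0],[0,-361,0,-480,0,1.116,0],[0,-361,0,-480,0,1.116,0],[0,-361,0,-480,0,1.116,0],[0,-361,0,-480,0,1.116,0],[0,-361,0,-480,0,1.116,0],[0,-361,0,-480,0,1.116,0],[0,-361,0,-480,0,1.116,0],[0,-361,0,-480,0,1.116,0],[0,-361,0,-480,0,1.116,0],[0,-361,0,-480,0,1.116,0]]

```text
time_s: 1.65
eef_pos: [0.5228, 0.0456, 0.238]
tcp_rot: [0.706, 0.042, -0.044, -0.706]
force: [0.2, 0.1, 0.2]
width: 0.0883
```

```bash
python3 - <<'E'
from h import *
print(r.get_state())
cap('wrist','wrist1')
goal([0.523,0.045,0.24],tool(7))
E
```

```text
{'time_s': 1.65, 'q': array([-1.38935497e-01,  7.01784897e-02,  1.73173257e+00, -7.69390433e-04,
        1.34132899e+00, -2.60420828e-01]), 'joint_vel': array([ 0.02474427, -0.01026658,  0.00657486,  0.0007299 , -0.00048739,
       -0.0038616 ]), 'joint_efforts': array([-1.11455653e+00, -3.72637403e+01, -3.43930364e+01, -7.53565488e-03,
       -8.49935721e-03, -1.29131897e-02]), 'eef_pos': array([0.52280266, 0.04560369, 0.2379684 ]), 'tcp_rot': array([ 0.70594267,  0.0423637 , -0.0436105 , -0.70565458]), 'force': array([0.19013213, 0.05487899, 0.19483087]), 'wrist_torque': array([-0.0648194 ,  0.06923982,  0.06814397]), 'width': 0.08827585192223587}
t mm [ 0.2 -1.9 -1.2] rot [ 0.     0.001 -0.002] |t| 2.3 rows~ 0.1
```

View pics/wrist1.png

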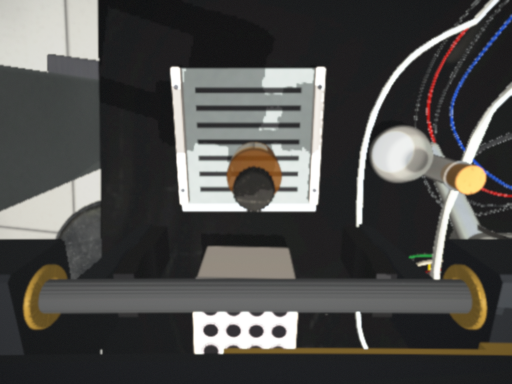

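The wrist view shows the rack (front edge from (182,211) to (317,212)), the cap at (255,188), the block below it and the flask at right.

```bash
python3 - <<'E'
from h import *
p,im,d=load('wrist1')
P=plane(p,[(180,210.5),(319,210.5),(175,68),(323,68)],0.02);print('front corners+back',P.round(4))
g=im.max(2); m=np.zeros_like(g); m[165:215,225:285]=(g[165:215,225:285]<70)
n,l,s,c=cv2.connectedComponentsWithStats(m); k=1+np.argmax(s[1:,4]); print(s[k],c[k])
cs,_=cv2.findContours((l==k).astype(np.uint8),0,cv2.CHAIN_APPROX_NONE); (cx,cy),rad=cv2.minEnclosingCircle(cs[0]); print(cx,cy,rad)
# cap top circle: 
for z in(.145,.123): print(plane(p,[(cx,cy),c[k]],z).round(4), 'rad px',17.5e-3*float(p['fx'])/(float(p['origin'][2])-z))
im2=cv2.resize(cv2.cvtColor(im,cv2.COLOR_RGB2BGR)[150:225,170:330],None,fx=5,fy=5); cv2.imwrite('pics/w1z.png',im2)
E
```

```text
front corners+back [[ 0.4385 -0.026   0.02  ]
 [ 0.609  -0.0052  0.02  ]
 [ 0.4239  0.1381  0.02  ]
 [ 0.5843  0.1576  0.02  ]]
[233 167  42  31 898] [252.34075724 182.08908686]
253.42431640625 187.39678955078125 20.739809036254883
[[0.5217 0.0483 0.145 ]
 [0.5204 0.0525 0.145 ]] rad px 22.78109880495665
[[0.5223 0.0423 0.123 ]
 [0.5208 0.0469 0.123 ]] rad px 20.866080130891692
```

View pics/w1z.png

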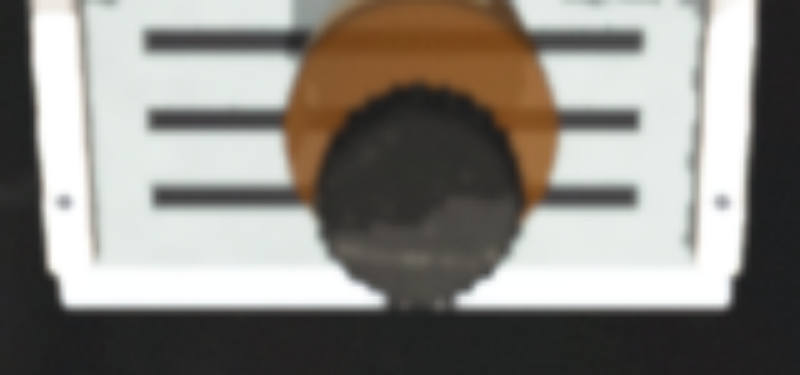

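```bash
python3 - <<'E'
from h import *
goal([0.522,0.0465,0.12],tool(7))
E
```

```text
t mm [ -0.5 118.1   0.5] rot [ 0.     0.001 -0.002] |t| 118.1 rows~ 2.8
```

Emit:
carry_out:
  targets:
    - [[0,0,40,0,0,0,0],[0,0,70,0,0,0,0],[0,0,95,0,0,0,0],[0,0,110,0,0,0,0],[0,0,118,0,0,0,0],[0,0,118,0,0,0,0],[0.4,0,118,0,0,0,0],[0.5,0,118,0,0,0,0],[0.6,0,118,0,0,0,0],[0.8,0,118,0,0,0,0],[0.8,0,118,0,0,0,0],[0.8,0,118,0,0,0,0],[0.8,0,118,0,0,0,0],[0.8,0,118,0,0,0,0]]

```text
time_s: 2.87
eef_pos: [0.5226, 0.046, 0.1202]
tcp_rot: [0.706, 0.043, -0.044, -0.706]
force: [0.2, -0.0, -0.3]
width: 0.037
```

```bash
python3 - <<'E'
from h import *
goal([0.522,0.046,0.27],tool(7))
goal([0.42,0.17,0.27],tool(20))
goal([0.42,0.40,0.27],tool(40))
E
```

```text
t mm [  -0.8 -149.8    0. ] rot [ 0.     0.001 -0.001] |t| 149.8 rows~ 3.6
t mm [ -86.8 -149.8  135.6] rot [ 0.    -0.226 -0.002] |t| 219.9 rows~ 5.3
t mm [ -58.7 -149.9  363.9] rot [ 0.    -0.575 -0.002] |t| 397.9 rows~ 9.5
```

Emit:
carry_out:
  targets:
    - [[0.8,0,-15,0,0,0,0],[0.8,0,-40,0,0,0,0],[0.8,0,-75,0,0,0,0],[0.8,0,-110,0,0,0,0],[0.8,0,-140,0,0,0,0],[0.8,0,-150,0,0,0,0],[0.8,-18,-150,27,0,-0.045,0],[0.8,-36,-150,55,0,-0.09,0],[0.8,-54,-150,82,0,-0.135,0],[0.8,-72,-150,110,0,-0.18,0],[0.8,-86,-150,136,0,-0.226,0],[0.8,-82,-150,168,0,-0.27,0],[0.8,-78,-150,200,0,-0.32,0],[0.8,-74,-150,233,0,-0.37,0],[0.8,-70,-150,266,0,-0.42,0],[0.8,-66,-150,299,0,-0.47,0],[0.8,-62,-150,332,0,-0.52,0],[0.8,-59,-150,355,0,-0.56,0],[0.8,-59,-150,364,0,-0.575,0],[0.8,-59,-150,364,0,-0.575,0]]

```text
time_s: 4.53
eef_pos: [0.4185, 0.4013, 0.2681]
tcp_rot: [0.664, 0.241, -0.244, -0.664]
force: [0.1, -0.5, -2.5]
width: 0.0335
```

```bash
python3 - <<'E'
from h import *
cap('wrist','wrist2')
cap('scene','scene2')
goal([0.42,0.40,0.101],tool(40))
E
```

```text
t mm [1.800e+00 1.677e+02 1.000e-01] rot [-0.    -0.001 -0.004] |t| 167.7 rows~ 4.0
```

View pics/scene2.png

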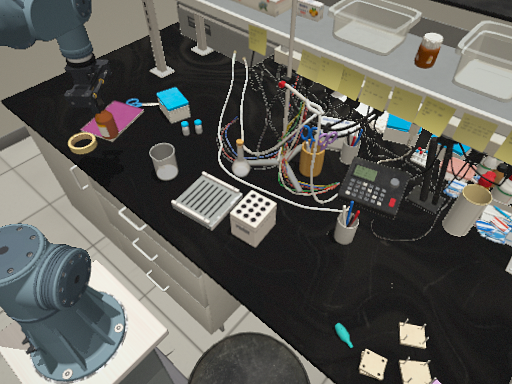

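The bottle hangs upright from the gripper (around (104,125)), the rack is clear and the bystanders haven't moved. Next I'll lower it.

Emit:
carry_out:
  targets:
    - [[0.8,0,35,0,0,0,0],[0.8,0,70,0,0,0,0],[0.8,0,105,0,0,0,0],[0.8,0,135,0,0,0,0],[0.8,0,150,0,0,0,0],[0.8,0,158,0,0,0,0],[0.8,0,163,0,0,0,0],[0.8,0,165,0,0,0,0],[0.8,0,166,0,0,0,0],[0.8,0,167,0,0,0,0],[0.8,0,167,0,0,0,0],[0.8,0,167,0,0,0,0]]

```text
time_s: 5.63
eef_pos: [0.4196, 0.3993, 0.1032]
tcp_rot: [0.665, 0.241, -0.242, -0.664]
force: [-0.7, -0.0, 1.8]
width: 0.0337
```

Emit:
carry_out:
  targets:
    - [[0.6,0,0,0,0,0,0],[0.4,0,0,0,0,0,0],[0.2,0,0,0,0,0,0],[0,0,0,0,0,0,0],[0,0,0,0,0,0,0],[0,0,0,0,0,0,0],[0,0,0,0,0,0,0],[0,0,-30,0,0,0,0],[0,0,-65,0,0,0,0],[0,0,-100,0,0,0,0],[0,0,-130,0,0,0,0],[0,0,-135,0,0,0,0]]

```text
time_s: 6.63
eef_pos: [0.4222, 0.4012, 0.2448]
tcp_rot: [-0.664, -0.245, 0.239, 0.665]
force: [1.3, 0.4, 0.6]
width: 0.0881
```

```bash
python3 - <<'E'
from h import *
p,im,d=cap('top','top3'); cap('wrist','wrist3')
cv2.imwrite('pics/top3z.png',cv2.resize(cv2.cvtColor(im,cv2.COLOR_RGB2BGR)[120:260,20:300],None,fx=2.8,fy=2.8))
E
```

```text
(no output)
```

View pics/top3z.png

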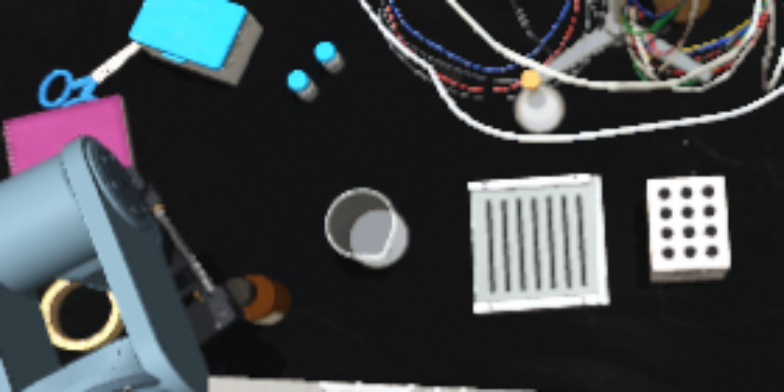

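View pics/wrist3.png

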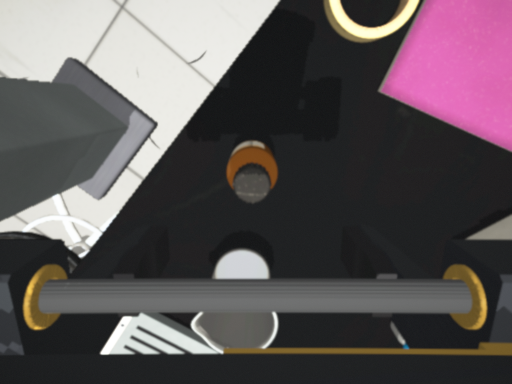

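The bottle stands upright at wrist pixel (252,170). With the deck clear, I'll remeasure the rack and block together.

```bash
cat > meas.py <<'E'
from h import *
def rackfront(fn):
    p,im,d=load(fn); g=cv2.cvtColor(im,cv2.COLOR_RGB2GRAY).astype(float)
    pts=[]
    for v in range(190,227):
        row=g[v,225:248]; j=np.where(row>100)[0].max()
        f=(row[j]-100)/(row[j]-row[j+1]); pts.append((225+j+f,v))
    W=plane(p,pts,0.02)[:,:2]; vx,vy,x0,y0=cv2.fitLine((W*1000).astype(np.float32),cv2.DIST_HUBER,0,.01,.01).ravel()
    ang=np.degrees(np.arctan2(vy,vx)); ang=(ang+90)%180-90
    # y extents along the deck: columns of rails outer sides
    q=[]
    for u in range(200,233):
        col=g[178:240,u]; js=np.where(col>110)[0]; q.append((u,178+js.min()-.5)); q.append((u,178+js.max()+.5))
    Q=plane(p,q,0.03)[:,:2]*1000
    return W,ang,(x0,y0),Q
if __name__=='__main__':
    import sys
    fn=sys.argv[1]
    W,ang,c,Q=rackfront(fn); e=np.array([np.cos(np.radians(ang)),np.sin(np.radians(ang))]); n=np.array([-e[1],e[0]])
    print('edge ang',ang,'pt',c)
    s=Q@e; lo=np.median(s[1::2]); hi=np.median(s[0::2]); print('side extents',lo,hi,hi-lo)
    mid=(lo+hi)/2; o=e*mid+n*(np.array(c)@n); print('rack origin',o)
E
python3 meas.py top3
```

```text
edge ang 6.8516693 pt (np.float32(517.0005), np.float32(-19.32394))
side extents 433.6077520586783 600.8314996982695 167.22374763959118
rack origin [523.17282193 -18.58229228]
```

```bash
python3 - <<'E'
from h import *
goal([0.50,0.05,0.26],tool(7))
goal([0.545,-0.225,0.26],tool(7,35))
E
```

```text
t mm [-164.   -19.8 -319.4] rot [0.    0.575 0.003] |t| 359.6 rows~ 8.6
t mm [-306.1  -20.  -559.1] rot [ 0.594  0.558 -0.173] |t| 637.7 rows~ 15.3
```

Emit:
carry_out:
  targets:
    - [[0.1,-164,-20,-319,0,0.575,0],[0.37,-164,-20,-319,0,0.575,0],[0.37,-164,-20,-319,0,0.575,0],[0.37,-164,-20,-319,0,0.575,0],[0.37,-164,-20,-319,0,0.575,0],[0.37,-164,-20,-319,0,0.575,0],[0.37,-164,-20,-319,0,0.575,0],[0.37,-164,-20,-319,0,0.575,0],[0.37,-164,-20,-319,0,0.575,0],[0.37,-306,-20,-559,0.594,0.558,-0.173],[0.37,-306,-20,-559,0.594,0.558,-0.173],[0.37,-306,-20,-559,0.594,0.558,-0.173],[0.37,-306,-20,-559,0.594,0.558,-0.173],[0.37,-306,-20,-559,0.594,0.558,-0.173],[0.37,-306,-20,-559,0.594,0.558,-0.173],[0.37,-306,-20,-559,0.594,0.558,-0.173],[0.37,-306,-20,-559,0.594,0.558,-0.173],[0.37,-306,-20,-559,0.594,0.558,-0.173],[0.37,-306,-20,-559,0.594,0.558,-0.173],[0.37,-306,-20,-559,0.594,0.558,-0.173]]

```text
time_s: 8.4
eef_pos: [0.5448, -0.223, 0.2594]
tcp_rot: [-0.46, -0.028, 0.055, 0.886]
force: [0.1, -0.9, 0.2]
width: 0.0556
```

```bash
python3 - <<'E'
from h import *
s=r.get_state(); print(s['q'],s['force'])
cap('wrist','wrist4');cap('top','top4')
goal([0.545,-0.225,0.26],tool(7,35))
goal([0.5417,-0.2,0.03],tool(7,35))
E
```

```text
[-0.78576796  0.47011282  1.3086073   0.37581461  1.84978916 -0.89517758] [ 0.08593935 -0.88999637  0.23774144]
t mm [-0.3 -0.9 -1.6] rot [-0.     0.002 -0.001] |t| 1.9 rows~ 0.0
t mm [  -0.5  201.9 -113. ] rot [-0.     0.002 -0.001] |t| 231.4 rows~ 5.5
```

View pics/wrist4.png

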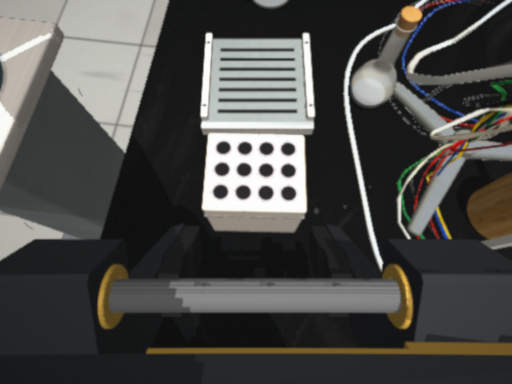

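View pics/top4.png

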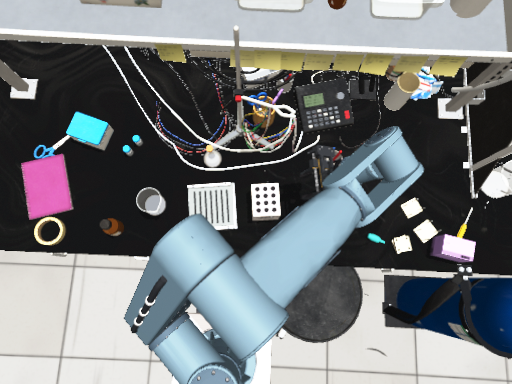

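Wrist view: the block is at (203–307, 133–230), lined up with the rack and about centred. I'll go down part of the way and check clearance to the pen cup.

Emit:
carry_out:
  targets:
    - [[0.37,0,30,-17,0,0,0],[0.37,0,60,-34,0,0,0],[0.37,0,90,-51,0,0,0],[0.37,0,105,-60,0,0,0],[0.37,0,110,-61,0,0,0]]

```text
time_s: 8.92
eef_pos: [0.5418, -0.2072, 0.1319]
tcp_rot: [-0.459, -0.027, 0.057, 0.886]
force: [-0.5, -0.9, 0.2]
width: 0.0558
```

```bash
python3 - <<'E'
from h import *
p,im,d=cap('scene','scene5')
cv2.imwrite('pics/scene5z.png',cv2.resize(cv2.cvtColor(im,cv2.COLOR_RGB2BGR)[120:290,170:400],None,fx=3.3,fy=3.3))
goal([0.5417,-0.2,0.03],tool(7,35))
E
```

```text
t mm [  0.5  88.4 -53.4] rot [-0.004  0.001 -0.004] |t| 103.3 rows~ 2.5
```

View pics/scene5z.png

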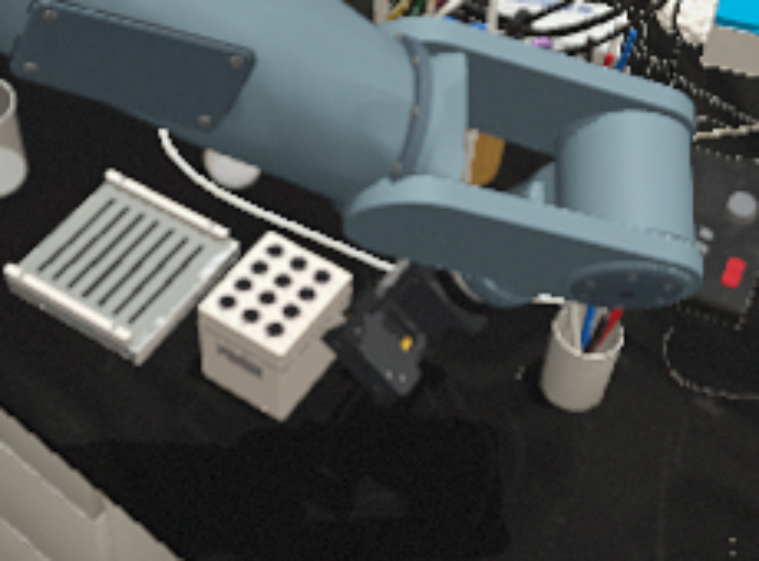

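```bash
python3 - <<'E'
from m import *
for fn in ['scene5']:
    P,im,p=cloud(fn,(170,120,400,290)); q=P.reshape(-1,3); bl=((im[...,2].astype(int)-im[...,0])>15).ravel()
    m=bl&(q[:,2]>0.15)&(q[:,1]<-0.22)&(q[:,0]>0.4)
    print(m.sum(),q[m].min(0),q[m].max(0))
    for y in np.arange(-.5,-.2,.04):
        k=m&(q[:,1]>y)&(q[:,1]<y+.04)
        if k.sum(): print(round(y,2),k.sum(),q[k][:,0].min().round(3),q[k][:,0].max().round(3),q[k][:,2].min().round(3),q[k][:,2].max().round(3))
E
```

```text
7038 [ 0.40000552 -0.45399137  0.27116263] [ 0.6243079  -0.23862708  0.56637073]
-0.46 420 0.5 0.575 0.347 0.422
-0.42 1308 0.46 0.624 0.334 0.447
-0.38 1601 0.418 0.611 0.276 0.471
-0.34 2107 0.4 0.579 0.271 0.512
-0.3 1382 0.4 0.555 0.276 0.552
-0.26 220 0.4 0.495 0.5 0.566
```

Emit:
carry_out:
  targets:
    - [[0.37,0,30,-18,0,0,0],[0.37,0,55,-33,0,0,0],[0.37,0,70,-41,0,0,0],[0.37,0,76,-45,0,0,0],[0.37,0,76,-45,0,0,0]]

```text
time_s: 9.38
eef_pos: [0.5413, -0.1998, 0.0451]
tcp_rot: [-0.459, -0.028, 0.057, 0.886]
force: [-0.2, 0.1, 0.3]
width: 0.0556
```

```bash
python3 - <<'E'
from h import *
p,im,d=cap('wrist','wrist6')
e=np.array([.993,.119]);n=np.array([-.119,.993]);o=np.array([.523,-.0186])
for x in (-.16,-.12,-.103,-.099):
    q=o+n*x+e*(-.0027); print(x); goal([*q,.045],tool(6.85,35))
E
```

```text
-0.16
t mm [ 0.3 14.3 18. ] rot [-0.003  0.004 -0.005] |t| 23.0 rows~ 0.6
-0.12
t mm [ 0.6 37.3 50.7] rot [-0.003  0.004 -0.005] |t| 62.9 rows~ 1.5
-0.103
t mm [ 0.7 47.1 64.6] rot [-0.003  0.004 -0.005] |t| 79.9 rows~ 1.9
-0.099
t mm [ 0.7 49.4 67.8] rot [-0.003  0.004 -0.005] |t| 83.9 rows~ 2.0
```

View pics/wrist6.png

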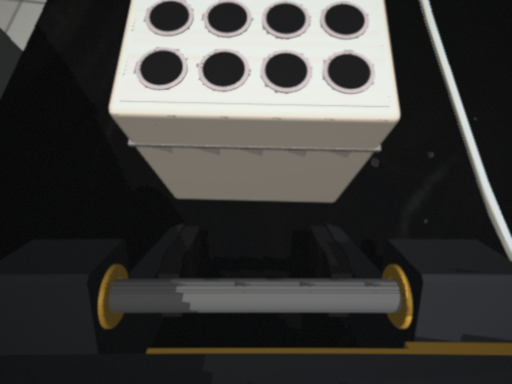

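Emit:
carry_out:
  targets:
    - [[0.37,0,6,8,0,0,0],[0.37,0,11,16,0,0,0],[0.37,0,14,19,0,0,0],[0.37,0,16,22,0,0,0],[0.37,0,19,25,0,0,0],[0.37,0,21,29,0,0,0],[0.37,0,24,33,0,0,0],[0.37,0,27,37,0,0,0],[0.37,0,30,41,0,0,0],[0.37,0,33,45,0,0,0],[0.37,0,36,49,0,0,0],[0.37,0,39,53,0,0,0],[0.37,0,41,57,0,0,0],[0.37,0,44,60,0,0,0],[0.37,0,46,63,0,0,0],[0.37,0,46,63,0,0,0]]

```text
time_s: 10.77
eef_pos: [0.5319, -0.1223, 0.045]
tcp_rot: [-0.459, -0.028, 0.057, 0.886]
force: [0.3, -2.7, 1.8]
width: 0.0554
```

```bash
python3 - <<'E'
from h import *
p,im,d=cap('wrist','wrist7');p,im,d=cap('top','top7')
cv2.imwrite('pics/top7z.png',cv2.resize(cv2.cvtColor(im,cv2.COLOR_RGB2BGR)[165:250,170:330],None,fx=4.8,fy=4.8))
s=r.get_state(); o=np.array([.523,-.0186]); n=np.array([-.119,.993]); print('rack x tcp',(s['eef_pos'][:2]-o)@n)
E
```

```text
rack x tcp -0.10428335019666747
```

View pics/wrist7.png

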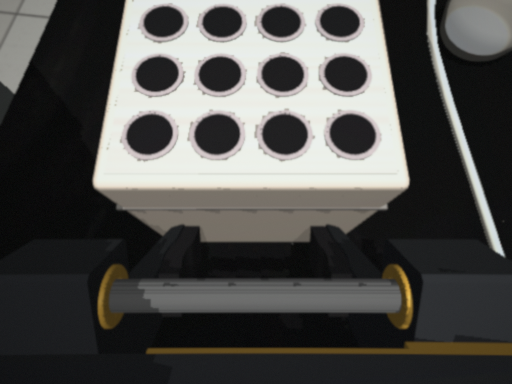

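View pics/top7z.png

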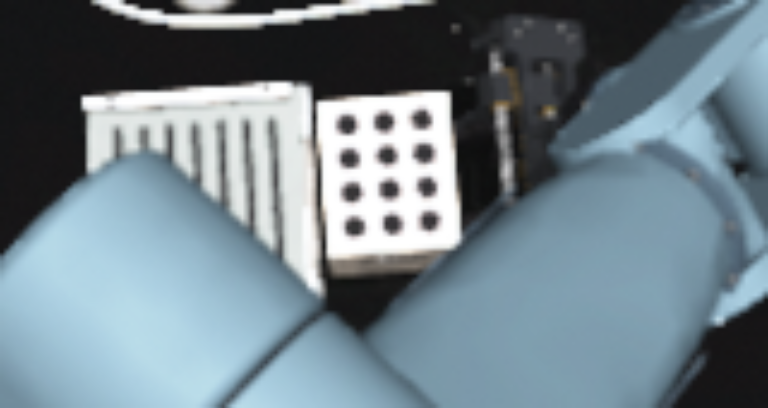

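The block has moved along with its top clear of the arm (top view), almost at the edge. I'll measure its pose.

```bash
cat > blk.py <<'E'
from m import *
import sys
def blk(fn,box=(225,170,300,235)):
    P,im,p=cloud(fn,box); z=P[...,2]; g=im.min(2)
    m=((abs(z-.107)<.008)&((im.max(2).astype(int)-im.min(2))<40)).astype(np.uint8)
    n,l,s,c=cv2.connectedComponentsWithStats(m); k=1+np.argmax(s[1:,4]); cs,_=cv2.findContours((l==k).astype(np.uint8),0,cv2.CHAIN_APPROX_NONE)
    W=plane(p,cs[0][:,0]+[box[0],box[1]],.105)[:,:2].astype(np.float32)*1000
    rr=cv2.minAreaRect(W); c=np.array(rr[0]); e=np.array([.993,.119]);nn=np.array([-.119,.993]);o=np.array([523,-18.6])
    a=rr[2]; print(rr,'rack x,y',(c-o)@nn,-(c-o)@e,'yaw err',(a-6.85+45)%90-45)
blk(sys.argv[1])
E
python3 blk.py top0; python3 blk.py top7
```

```text
((532.85888671875, -117.80184936523438), (108.55077362060547, 93.0079116821289), 2.7766225337982178) rack x,y -99.68064393920899 2.0151455627441406 yaw err -4.073377466201784
((525.029541015625, -68.20785522460938), (110.6933822631836, 91.68370056152344), 6.975832939147949) rack x,y -49.50211561889648 3.8880005432128906 yaw err 0.1258329391479478
```

Emit:
carry_out:
  targets:
    - [[0.37,0,0.6,0.8,0,0,0],[0.37,0,1.2,1.6,0,0,0],[0.37,0,1.8,2.5,0,0,0],[0.37,0,2.3,3.3,0,0,0],[0.37,0,2.3,3.3,0,0,0],[0.37,0,2.3,3.3,0,0,0],[0.37,0,2.3,3.3,0,0,0]]

```text
time_s: 11.45
eef_pos: [0.5313, -0.1185, 0.0448]
tcp_rot: [-0.459, -0.028, 0.057, 0.886]
force: [1.1, -2.6, 1.5]
width: 0.0553
```

```bash
python3 - <<'E'
from h import *
cap('top','top8'); s=r.get_state(); o=np.array([.523,-.0186]); n=np.array([-.119,.993]); print('rack x tcp',(s['eef_pos'][:2]-o)@n,s['force'])
E
python3 blk.py top8
```

```text
rack x tcp -0.10011249295008529 [-0.25160594 -2.24967573  1.89473013]
((524.697021484375, -64.3958740234375), (109.97862243652344, 91.57994079589844), 7.009799480438232) rack x,y -45.67724846191406 3.764566674804687 yaw err 0.159799480438231
```

Emit:
carry_out:
  targets:
    - [[0.37,0,0.6,0.8,0,0,0],[0.37,0,1.2,1.6,0,0,0],[0.37,0,1.2,1.6,0,0,0],[0.37,0,1.2,1.6,0,0,0]]

```text
time_s: 11.83
eef_pos: [0.531, -0.1164, 0.0447]
tcp_rot: [-0.459, -0.028, 0.057, 0.886]
force: [0.3, -3.2, 2.3]
width: 0.0554
```

```bash
python3 - <<'E'
from h import *
cap('top','top9'); s=r.get_state(); o=np.array([.523,-.0186]); n=np.array([-.119,.993]); print('rack x tcp',(s['eef_pos'][:2]-o)@n,s['force'])
E
python3 blk.py top9
```

```text
rack x tcp -0.0980521375504456 [-0.03559518 -2.78583307  2.01334079]
((524.23681640625, -62.40836715698242), (110.544921875, 91.75530242919922), 7.177750587463379) rack x,y -43.64888973922729 3.985037000274658 yaw err 0.3277505874633775
```

Emit:
carry_out:
  targets:
    - [[0.37,0,0.6,0.8,0,0,0],[0.37,0,1.2,1.6,0,0,0],[0.37,0,1.2,1.6,0,0,0],[0.37,0,1.2,1.6,0,0,0]]

```text
time_s: 12.22
eef_pos: [0.5308, -0.1151, 0.0447]
tcp_rot: [-0.459, -0.028, 0.057, 0.886]
force: [-0.2, -5.8, 2.5]
width: 0.0556
```

```bash
python3 - <<'E'
from h import *
cap('top','top10'); s=r.get_state(); o=np.array([.523,-.0186]); n=np.array([-.119,.993]); print('rack x tcp',(s['eef_pos'][:2]-o)@n,s['force'])
E
python3 blk.py top10
```

```text
rack x tcp -0.09671396467429275 [ 0.17080391 -5.71034729  2.12374452]
((523.7752685546875, -61.46729278564453), (110.87247467041016, 91.66696166992188), 7.187623977661133) rack x,y -42.65947869415283 4.331366166687012 yaw err 0.3376239776611314
```

Force rises to 5.8 N, so the block is seated: square to 0.3° and about 4 mm off the middle line. I'll back off, rise to push height, and check it stands.

```bash
python3 - <<'E'
from h import *
e=np.array([.993,.119]);n=np.array([-.119,.993]);o=np.array([.523,-.0186])
for x,z in ((-.117,.045),(-.117,.09)):
    goal([*(o+n*x-e*.0042),z],tool(6.9,35))
E
```

```text
t mm [ -0.6 -11.9 -16.5] rot [-0.003  0.004 -0.005] |t| 20.3 rows~ 0.5
t mm [ -0.7 -48.7   9.5] rot [-0.003  0.004 -0.005] |t| 49.6 rows~ 1.2
```

Emit:
carry_out:
  targets:
    - [[0.37,0,-2,-3,0,0,0],[0.37,0,-7,-10,0,0,0],[0.37,0,-12,-16.5,0,0,0],[0.37,0,-12,-16.5,0,0,0],[0.37,0,-30,-4,0,0,0],[0.37,0,-49,9.5,0,0,0],[0.37,0,-49,9.5,0,0,0],[0.37,0,-49,9.5,0,0,0]]

```text
time_s: 12.93
eef_pos: [0.5342, -0.1359, 0.0911]
tcp_rot: [-0.46, -0.029, 0.056, 0.886]
force: [-0.1, -0.3, -0.1]
width: 0.0555
```

```bash
python3 - <<'E'
from h import *
cap('top','top11');cap('wrist','wrist11')
e=np.array([.993,.119]);n=np.array([-.119,.993]);o=np.array([.523,-.0186])
s=r.get_state();R0=R.from_quat(s['tcp_rot']); d=s['eef_pos'][:2]-o
x0=d@n*1000;z0=s['eef_pos'][2]*1000;print('tcp rack x',x0,'e',d@e,'z',z0,s['force'])
h=z0+5-20
for th in [0]+list(range(3,64,3)):
    t=np.radians(th); X=-96.7+92*(1-np.cos(t))+h*np.sin(t); dz=92*np.sin(t)-h*(1-np.cos(t))
    v=np.r_[n*(X-x0),dz]; print(th,R0.inv().apply(v).round(1))
E
python3 blk.py top11
```

```text
tcp rack x -116.86011073362408 e -0.003891793574641809 z 89.49249465482016 [ 0.07509479 -0.06769977 -0.52173497]
0 [ 0.1 11.6 16.5]
3 [ 0.2 10.1 22.5]
6 [ 0.2  8.9 28.6]
9 [ 0.2  8.  34.7]
12 [ 0.2  7.4 40.9]
15 [ 0.2  7.2 47.1]
18 [ 0.3  7.3 53.3]
21 [ 0.3  7.7 59.4]
24 [ 0.3  8.4 65.6]
27 [ 0.4  9.4 71.7]
30 [ 0.4 10.8 77.7]
33 [ 0.4 12.5 83.7]
36 [ 0.5 14.5 89.6]
39 [ 0.5 16.8 95.3]
42 [  0.6  19.3 101. ]
45 [  0.6  22.2 106.5]
48 [  0.6  25.4 111.8]
51 [  0.7  28.8 116.9]
54 [  0.7  32.5 121.9]
57 [  0.8  36.5 126.7]
60 [  0.8  40.7 131.2]
63 [  0.9  45.1 135.6]
((524.0062866210938, -61.46968078613281), (110.32704162597656, 91.69662475585938), 7.289205074310303) rack x,y -42.689341128540036 4.1022493988037105 yaw err 0.4392050743103013
```

View pics/wrist11.png

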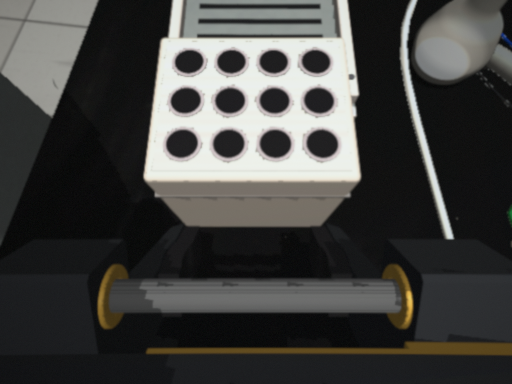

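The block stands square at the edge (wells grid at (180–320, 60–145)). I'll start the tip along the arc.

Emit:
carry_out:
  targets:
    - [[0.37,0,8,10,0,0,0],[0.37,0,11,15,0,0,0],[0.37,0,11.6,16.5,0,0,0],[0.37,0,10.8,19.5,0,0,0],[0.37,0,10.1,22.5,0,0,0],[0.37,0,9.5,25.5,0,0,0],[0.37,0,8.9,28.6,0,0,0],[0.37,0,8.4,31.6,0,0,0],[0.37,0,8,34.7,0,0,0],[0.37,0,7.7,37.8,0,0,0],[0.37,0,7.4,40.9,0,0,0],[0.37,0,7.3,44,0,0,0],[0.37,0,7.2,47.1,0,0,0],[0.37,0,7.2,50.2,0,0,0],[0.37,0,7.3,53.3,0,0,0]]

```text
time_s: 14.28
eef_pos: [0.5271, -0.0874, 0.1145]
tcp_rot: [-0.459, -0.028, 0.057, 0.886]
force: [-0.4, -0.8, -0.5]
width: 0.0555
```

```bash
python3 - <<'E'
from h import *
p,im,d=cap('wrist','wrist12');p,im,d=cap('scene','scene12')
cv2.imwrite('pics/scene12z.png',cv2.resize(cv2.cvtColor(im,cv2.COLOR_RGB2BGR)[150:270,160:320],None,fx=4.5,fy=4.5))
s=r.get_state();print(s['eef_pos'],s['force'],s['wrist_torque'])
E
```

```text
[ 0.5271182  -0.08724846  0.1145977 ] [ 0.36886726 -1.35377564 -0.35667671] [-0.46052752  0.00523719 -0.01236509]
```

View pics/wrist12.png

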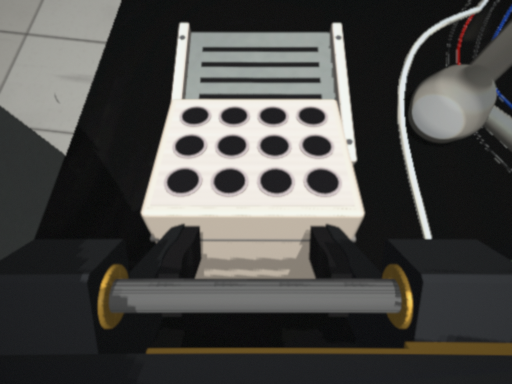

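View pics/scene12z.png

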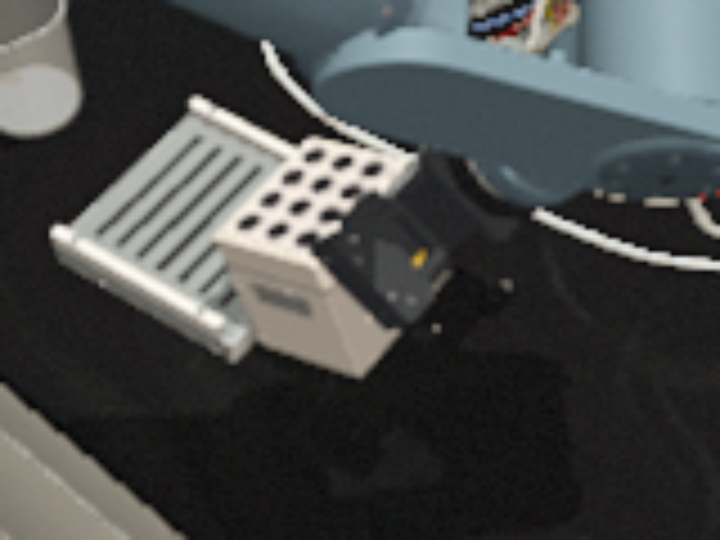

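The block is tilted about 18° on the rack edge, symmetric between the rails, with low force. I'll continue over the balance point.

Emit:
carry_out:
  targets:
    - [[0.37,0,0.4,6.1,0,0,0],[0.37,0,1.1,12.3,0,0,0],[0.37,0,2.1,18.4,0,0,0],[0.37,0,3.5,24.4,0,0,0],[0.37,0,5.2,30.4,0,0,0],[0.37,0,7.2,36.3,0,0,0],[0.37,0,9.5,42,0,0,0],[0.37,0,12,47.7,0,0,0],[0.37,0,13.5,50.5,0,0,0],[0.37,0,14.9,53.2,0,0,0],[0.37,0,16.5,55.9,0,0,0],[0.37,0,18.1,58.5,0,0,0],[0.37,0,19.8,61.1,0,0,0],[0.37,0,21.5,63.6,0,0,0]]

```text
time_s: 15.55
eef_pos: [0.519, -0.0232, 0.1337]
tcp_rot: [-0.459, -0.028, 0.057, 0.886]
force: [-0.4, -0.6, 0.6]
width: 0.0558
```

```bash
python3 - <<'E'
from h import *
p,im,d=cap('wrist','wrist13')
s=r.get_state();print(s['eef_pos'],s['force'])
E
```

```text
[ 0.51882892 -0.02266864  0.13368875] [ 1.31109676  0.24378992 -0.19938184]
```

View pics/wrist13.png

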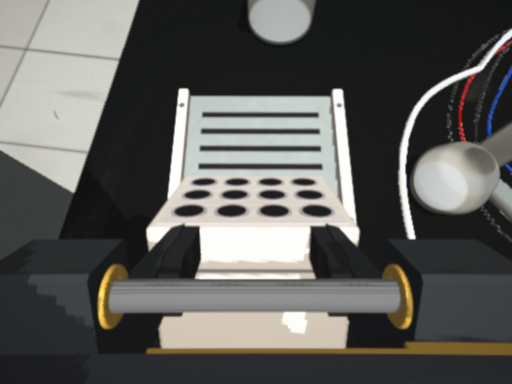

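The block is near balance, at about 50° and aligned between the rails. A little more should do it.

Emit:
carry_out:
  targets:
    - [[0.37,0,1.9,2.5,0,0,0],[0.37,0,3.7,5,0,0,0],[0.37,0,5.7,7.4,0,0,0],[0.37,0,7.7,9.8,0,0,0],[0.37,0,9.8,12,0,0,0],[0.37,0,11.9,14.3,0,0,0],[0.37,0,14,16.5,0,0,0],[0.37,0,16.3,18.7,0,0,0],[0.37,0,16.3,18.7,0,0,0],[0.37,0,16.3,18.7,0,0,0]]

```text
time_s: 16.43
eef_pos: [0.516, 0.0026, 0.1325]
tcp_rot: [-0.458, -0.029, 0.057, 0.887]
force: [-1.4, -0.1, 9.5]
width: 0.0551
```

```bash
python3 - <<'E'
from h import *
p,im,d=cap('wrist','wrist14')
s=r.get_state();print(s['eef_pos'],s['force'])
E
```

```text
[0.51597797 0.00250831 0.13245643] [-2.14732227  0.71870349  9.00373556]
```

View pics/wrist14.png

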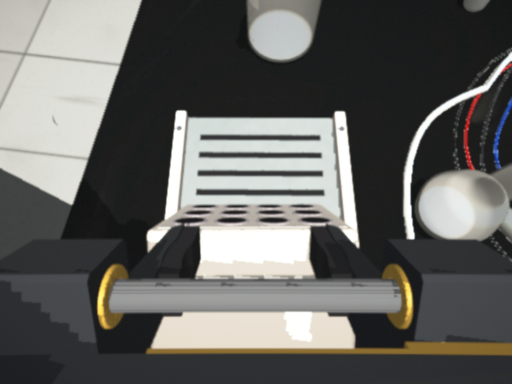

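```bash
python3 - <<'E'
from h import *
p,im,d=cap('scene','scene14')
cv2.imwrite('pics/scene14z.png',cv2.resize(cv2.cvtColor(im,cv2.COLOR_RGB2BGR)[150:270,160:320],None,fx=4.5,fy=4.5))
E
```

```text
(no output)
```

View pics/scene14z.png

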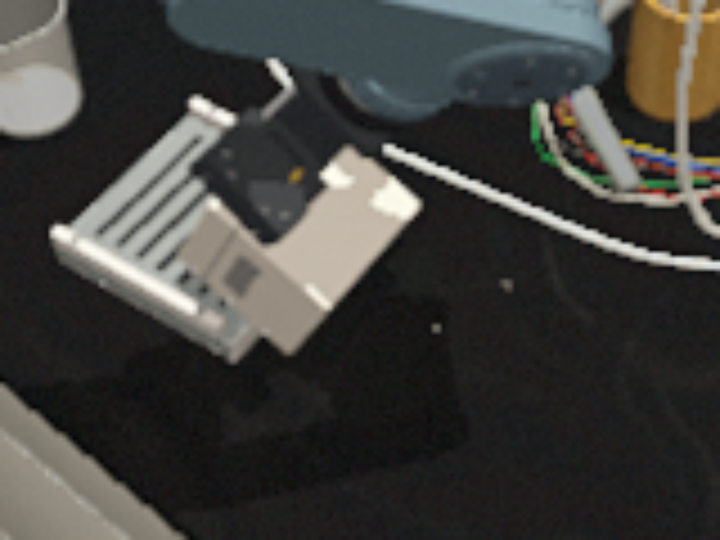

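The block is about 60° over and the flat finger ends press on its face with 9 N. With the tool's orientation fixed it can't rotate further, so I'll turn the tool together with the block about the edge.

```bash
python3 - <<'E'
from h import *
e=np.array([.993,.119,0]);n=np.array([-.119,.993,0]);E=np.array([.523,-.0186,.02])+n*.0027
s=r.get_state();R0=R.from_quat(s['tcp_rot']);p=s['eef_pos'];d=p-E;print('rel',d@n,d[2], s['force'])
u=R0.apply([0,1,0]);print('finger tilt',np.degrees(np.arctan2(u@n,-u[2])))
for th in range(3,34,3):
    Q=R.from_rotvec(-e/np.linalg.norm(e)*np.radians(th)) # check sign: up->+n
    v=E+Q.apply(d)-p; print(th,Q.apply([0,0,1]).round(2),(R0.inv().apply(v)*1000).round(1),(R0.inv()*Q*R0).as_rotvec().round(3))
E
```

```text
rel 0.019061522054273392 0.11245171610246933 [-1.79214884  0.99749753  9.75223246]
finger tilt 35.33592319247181
3 [-0.01  0.05  1.  ] [0.1 4.3 4.1] [-0.052  0.     0.   ]
6 [-0.01  0.1   0.99] [0.1 8.9 8. ] [-0.105  0.001  0.001]
9 [-0.02  0.16  0.99] [ 0.2 13.6 11.6] [-0.157  0.001  0.001]
12 [-0.02  0.21  0.98] [ 0.2 18.5 15. ] [-0.209  0.001  0.001]
15 [-0.03  0.26  0.97] [ 0.3 23.6 18.1] [-0.262  0.002  0.002]
18 [-0.04  0.31  0.95] [ 0.3 28.9 21. ] [-0.314  0.002  0.002]
21 [-0.04  0.36  0.93] [ 0.4 34.2 23.6] [-0.367  0.002  0.002]
24 [-0.05  0.4   0.91] [ 0.4 39.8 25.9] [-0.419  0.003  0.002]
27 [-0.05  0.45  0.89] [ 0.5 45.4 27.9] [-0.471  0.003  0.003]
30 [-0.06  0.5   0.87] [ 0.5 51.1 29.6] [-0.524  0.003  0.003]
33 [-0.06  0.54  0.84] [ 0.6 56.9 31. ] [-0.576  0.004  0.003]
```

Emit:
carry_out:
  targets:
    - [[0.37,0,-1,0,0,0,0],[0.37,0,0.5,2,-0.026,0,0],[0.37,0,2.5,4,-0.052,0,0],[0.37,0,4.7,6,-0.079,0,0],[0.37,0,7,8,-0.105,0,0],[0.37,0,9.2,9.8,-0.131,0,0],[0.37,0,11.6,11.6,-0.157,0,0],[0.37,0,14,13.3,-0.183,0,0],[0.37,0,16.5,15,-0.209,0,0],[0.37,0,16.5,15,-0.209,0,0]]

```text
time_s: 17.37
eef_pos: [0.5129, 0.0253, 0.1278]
tcp_rot: [-0.549, -0.035, 0.055, 0.833]
force: [0.2, 0.2, 0.0]
width: 0.0558
```

```bash
python3 - <<'E'
from h import *
p,im,d=cap('scene','scene15');s=r.get_state();print(s['eef_pos'],s['force'])
cv2.imwrite('pics/scene15z.png',cv2.resize(cv2.cvtColor(im,cv2.COLOR_RGB2BGR)[150:270,160:320],None,fx=4.5,fy=4.5))
E
```

```text
[0.51301539 0.02493257 0.12780948] [0.6902584  0.47869643 0.31522963]
```

View pics/scene15z.png

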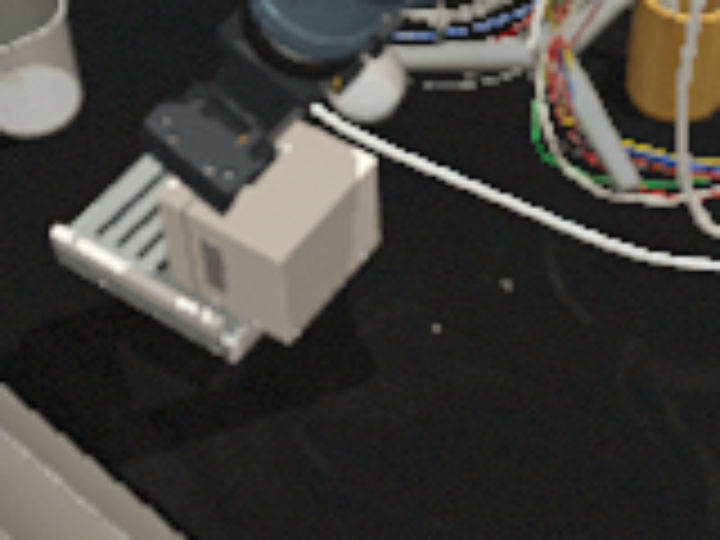

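The block has fallen flat onto its side and the force reads zero. I'll retreat upward and then away.

Emit:
carry_out:
  targets:
    - [[0.37,0,-10,2,0,0,0],[0.37,0,-30,10,0,0,0],[0.37,0,-60,24,0,0,0],[0.37,0,-90,38,0,0,0],[0.37,0,-120,51,0,0,0],[0.37,0,-150,40,0,0,0],[0.37,0,-170,10,0,0,0],[0.37,0,-180,-30,0,0,0],[0.37,0,-190,-70,0,0,0],[0.37,0,-200,-110,0,0,0],[0.37,0,-200,-150,0,0,0],[0.37,0,-200,-190,0,0,0],[0.37,0,-200,-190,0,0,0],[0.37,0,-200,-190,0,0,0]]

```text
time_s: 18.58
eef_pos: [0.5451, -0.2286, 0.2348]
tcp_rot: [-0.548, -0.033, 0.054, 0.834]
force: [0.1, 0.6, 0.4]
width: 0.0556
```

```bash
python3 - <<'E'
from h import *
p,im,d=cap('scene','scene16');p,im2,d=cap('top','top16');cap('wrist','wrist16');s=r.get_state();print(s['eef_pos'],s['force'])
cv2.imwrite('pics/scene16z.png',cv2.resize(cv2.cvtColor(im,cv2.COLOR_RGB2BGR)[90:270,60:360],None,fx=2.6,fy=2.6))
E
```

```text
[ 0.54608641 -0.22601036  0.23733758] [ 0.55950348  0.21715285 -0.32380391]
```

View pics/scene16z.png

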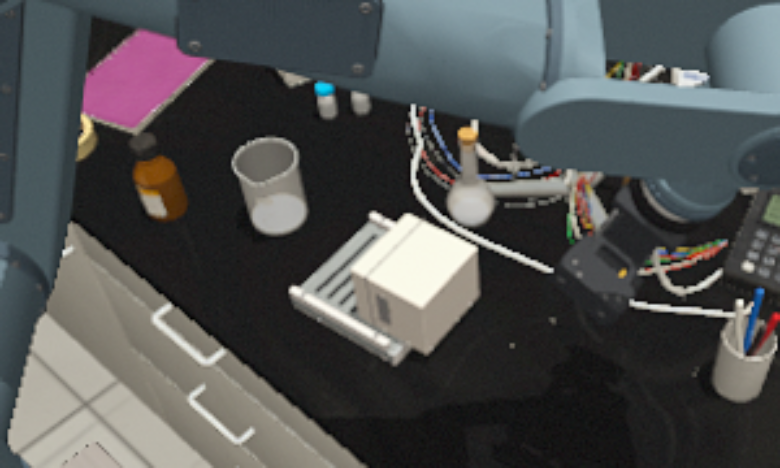

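View pics/top16.png

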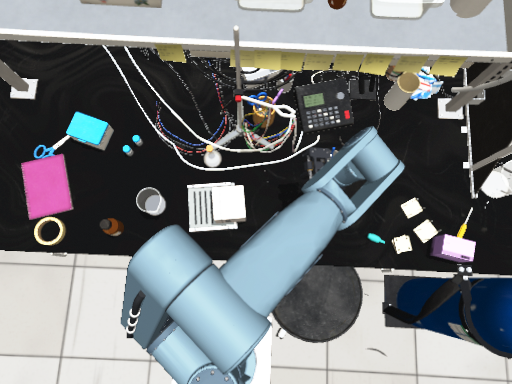

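View pics/wrist16.png

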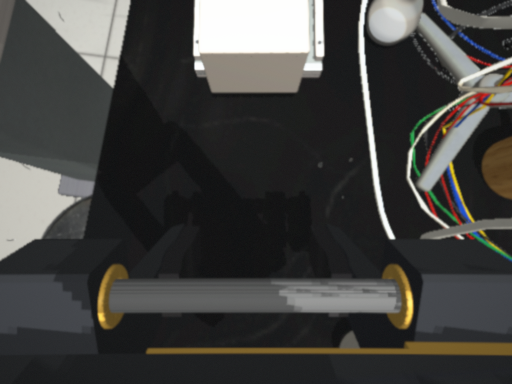

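The block lies on the deck between the rails, and the bottle, beaker, flask and pen cup all stand. I'll measure the final pose.

```bash
python3 - <<'E'
from m import *
box=(195,175,255,235)
P,im,p=cloud('top16',box); z=P[...,2]
m=((abs(z-.113)<.008)&((im.max(2).astype(int)-im.min(2))<40)&(im.min(2)>150)).astype(np.uint8)
n,l,s,c=cv2.connectedComponentsWithStats(m); k=1+np.argmax(s[1:,4]); cs,_=cv2.findContours((l==k).astype(np.uint8),0,cv2.CHAIN_APPROX_NONE)
q=z[l==k]; print('z med',np.median(q),q.std())
A=P[l==k]; A=A[np.isfinite(A).all(1)]; pl=np.linalg.lstsq(np.c_[A[:,:2],np.ones(len(A))],A[:,2],rcond=None)[0]; print('slope',pl)
W=plane(p,cs[0][:,0]+[box[0],box[1]],.112)[:,:2].astype(np.float32)*1000
rr=cv2.minAreaRect(W); c=np.array(rr[0]); e=np.array([.993,.119]);nn=np.array([-.119,.993]);o=np.array([523,-18.6+2])
print(rr,'rack x,y',(c-o)@nn,-(c-o)@e,'yaw err',(rr[2]-6.85+45)%90-45)
for fn in('top0','top16'):
    for nm,b,zr in(('beaker',(130,180,175,225),(.09,.13)),('flask',(195,140,230,172),(.1,.2)),('cup',(315,140,350,180),(.12,.2)),('bottle',(95,210,130,245),(.1,.2))):
        P,im,p=cloud(fn,b); mm=(P[...,2]>zr[0])&(P[...,2]<zr[1]); print(fn,nm,mm.sum(),np.nanmean(P[mm],0).round(3) if mm.any() else '')
im=cv2.imread('pics/top16.png'); cv2.imwrite('pics/top16z.png',cv2.resize(im[170:250,85:265],None,fx=4.4,fy=4.4))
E
```

```text
z med 0.11324222749732837 0.0028061647595695473
slope [0.00013866 0.00429668 0.11316561]
((515.4601440429688, 4.568687438964844), (110.99301147460938, 104.67530059814453), 7.293230056762695) rack x,y 21.91774948577881 4.968003160095215 yaw err 0.4432300567626939
top0 beaker 152 [0.516 0.274 0.106]
top0 flask 89 [0.689 0.063 0.132]
top0 cup 33 [ 0.694 -0.347  0.133]
top0 bottle 0 
top16 beaker 149 [0.516 0.274 0.107]
top16 flask 89 [0.689 0.063 0.132]
top16 cup 14 [ 0.703 -0.336  0.136]
top16 bottle 116 [0.422 0.394 0.123]
```

View pics/top16z.png

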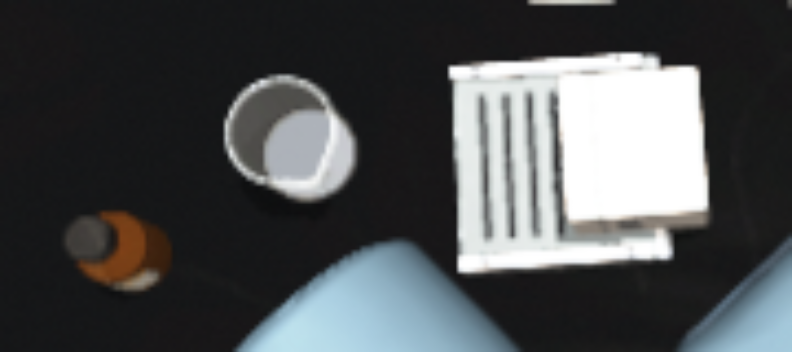

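```bash
python3 - <<'E'
from h import *
a=load('scene0')[1].astype(int);b=load('scene16')[1].astype(int)
print('cup diff',abs(a-b)[200:245,333:360].mean(),'flask diff',abs(a-b)[155:180,232:250].mean())
print('done',r.job_done())
E
```

```text
cup diff 2.5039780521262003 flask diff 3.1466666666666665
the job is handed in; nothing more can be done
done None
```

The job is done and handed in at about 18.6 s of the 72 s allowed; the hand-in reports no verdict.

**What I did:**
1. I gripped the bottle by its cap and stood it on the bare worktop at about (0.42, 0.40), upright.
2. I pushed the block with both finger tips, square up to the rack edge. The force rose to 5.8 N on contact, with the block about 4 mm off the middle line and 0.4° askew.
3. I backed off, checked that it stood, then tipped it over the edge along the arc. At about 60° the flat finger ends pressed on the face with 9 N, so I turned the tool together with the block and it lay down. Then I retreated clear.

**Last checks:**

| Check | Measured | Required |
|---|---|---|
| Block's upper side | about 113 mm high, slope under 0.005 rad | about 112 mm for a flat block |
| Wells past the edge | about 74 mm | 60 to 175 mm |
| Off the middle line | about 5 mm | within 22 mm |
| Askew | about 0.4° (0.008 rad) | within 0.15 rad |

- **Bottle:** it stands upright on the worktop.
- **Bystanders:** the beaker and flask measure the same as at the start.
- **Pen cup:** its top-view reading differs by about 14 mm. I put that down to the arm hiding part of it (14 points against 33), because the scene-camera view of it is unchanged.
- **Disagreement:** the edge as felt on contact lay about 3 mm beyond where the top camera put it. The wrist camera was about 1 mm off.

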